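# Find the coin tin on the wardrobe shelf by its weight

## Task

Three closed tins that look just alike stand in a row on the wardrobe shelf, and one, by far the heaviest, is packed with the saved-up coins: heft them one at a time from your left to your right, lifting each a few centimetres off the liner and setting it back upright where it stood. Then hold the heaviest one up, upright and still, over the middle of the steel bracelet tray with its bottom some 15 cm above the shelf, and finish while still holding it there (if the last tin you heft is the heaviest you may keep it in hand). The other two tins stay standing in their places, no tin is tipped over, and the other things on the shelf are left where they are.

Things in the scene. Friction and masses are not known exactly. Their poses are not given: they have to be found in the camera images.
- tin_left: The left one (largest y) of three closed tins that look exactly alike: square, teal with a cream band and a brass lid, 56 x 56 mm, 78 mm tall, upright. Origin at the centre of its underside, z up, x and y square to the flat sides (grip across either, 56 mm). Lid shut fast, level with the sides. The three weigh 0.13-0.15, 0.26-0.31 and 0.53-0.62 kg with contents; any of them can be the heavy one.
- tin_middle: The middle one of three closed tins that look exactly alike: square, teal with a cream band and a brass lid, 56 x 56 mm, 78 mm tall, upright. Origin at the centre of its underside, z up, x and y square to the flat sides (grip across either, 56 mm). It stands 135 mm or more from either neighbour, centre to centre. What is packed inside a tin may shift a millimetre or two.
- tin_right: The right one (smallest y) of three closed tins that look exactly alike: square, teal with a cream band and a brass lid, 56 x 56 mm, 78 mm tall, upright. Origin at the centre of its underside, z up, x and y square to the flat sides (grip across either, 56 mm). It stands 135 mm or more from the next tin, centre to centre.
- bracelet_tray: Loose shallow stainless steel tray with bangles lying in it (part of it), 110 mm (its x) by 160 mm (its y), rim 16 mm high. Origin at the centre of its underside. It stands beyond the row of tins, left or right, having changed places with the bamboo box or not.
- liner: Fixed ribbed grey plastic shelf liner 3 mm thick; its top, on which everything stands, is at z = 0.003. Origin under its middle.
- bamboo_box: Loose small closed bamboo box, 94 mm (x) by 124 mm (y), 61 mm tall, beyond the row of tins on the side where the tray is not. Origin at the centre of its underside. Not to be moved.
- piggy_bank: Loose red ceramic piggy bank, about 135 mm long (its x, nose to -x), 88 mm wide, 110 mm tall to the ears. Origin at the middle on the shelf between its feet. It stands farther back than tray and bamboo box. Not to be moved.
- clip_hanger: Loose black plastic clip hanger with two clips and a steel hook, lying flat at the far right, 340 mm long (its x), the hook reaching 100 mm to its y side, 22 mm high. Origin at the middle of its bar on the shelf. Not to be moved.
- cologne: Loose amber glass cologne bottle with a black cap, 44 mm across, 95 mm tall, right of the tray or bamboo box. Origin at the centre of its underside. Not to be moved.
- polish_tin: Loose round tin of shoe polish, 75 mm across, 22 mm high, left of the tray or bamboo box. Origin at the centre of its underside. Not to be moved.
- shoe_box: Fixed white stackable shoe box, 320 mm (x) by 200 mm (y), 131 mm high, left of the row of tins. Origin at the centre of its underside.
Things that resemble listed ones, but are neither listed nor needed, are in the scene too. Leave any pink look-alike of the tin_left alone.

How it is judged:
By the outcome, as a careful person would: the job done as asked, in the order asked, and still so for the second after the job is handed in, while the arm keeps its last pose, push and grip.
It also fails if it takes over 69 s, if anything falls off the work surface, if the arm or the gripper's body presses on something with over 40 N, if the wrist force passes 120 N, or if a joint passes its speed limit or range.

## Robot

A 6-joint arm with a two-finger parallel gripper is mounted at the origin on the work surface. World frame = base frame: x ahead of the robot, y to its left, z up, the work surface at z = 0. Lengths are in m, angles in degrees, forces in N, time in s.
With the tool pointing down it reaches from about 0.4 to 0.825 m from the base axis. Payload 7 kg.
Tool frame: the origin (TCP) lies midway between the tips of the shut fingers; the grasp point (between the pads) lies 19 mm behind it (r.grip_point_offset is the z of the grasp point in the tool frame, in m); z points along the fingers, y is the line along which they close (so a half turn about z gives the same grasp; the last joint's range is limited). The gripper opens to 88 mm and grips with 3 to 60 N. Pads are 19 mm wide; open, the fingers measure 130 mm over their backs; the gripper's body (78 mm by 193 mm) begins 47 mm behind the grasp point.
Start: joints at [-50.529, 20.546, 0.682, 0, -70.136, -16.507], TCP at [0.263, -0.621, 0.227] pointing down, gripper open.
Joint ranges: [-176.03, 176.03], [-82.01, 121.73], [-58.28, 71.71], [-173.87, 95.51], [-174.79, -0.11], [-173.66, 173.66]. Speed limits (degrees/s): [136.94, 136.94, 172.46, 180, 180, 180].

## Interface

Orientations are given as [roll, pitch, yaw] about the fixed x, y, z axes, in that order (R = Rz(yaw) Ry(pitch) Rx(roll)).
In Python, from plant import r, viewer, recognise, outline_of, pinpoint gives the robot as it stands.
- The arm moves only by the tool move_arm, never from a script. Its argument "targets" is a list of rows, each a list of 2 entries, a list of its own where there are three numbers: the shift along the tool's x, y, z in cm, then the turn, a rotation vector about the tool's x, y, z in rad. A call has 1 to 5 rows; each row is the pose to reach, as a shift and turn from the pose commanded when the call began, along the tool's axes at that moment; what a row does not reach only later rows make up. A row lasts 1/8 s, in which the tool goes at most 62.5 mm and 10.7 degrees, less where a joint would pass 70% of its speed; a pose out of reach is approached as far as the arm can. A call with a gripper value outside its range is refused whole. "jaw" is the finger opening in cm, from 0 to 8.76, set as the call begins (left out, the last holds). The fingers move at their own pace and stop on an object; "squeeze" is the grip in N (left out, the last holds). Time passes only in rows, so rows that repeat a pose let the fingers close. It gives the time, the measured TCP pose, the force, the opening and the grip force at its end, in the units of the state.
- r.get_state(): the state, without advancing time (a new reading comes with each control period).
- viewer.capture(name): name is "scene" or "side" or "wrist"; returns a dict with "image" (420x560x3 uint8, blue, green, red), "intrinsics" (3x3 intrinsics, pixels), "D" ([k1, k2, p1, p2, k3] as OpenCV has them; the pictures are not rectified), "camera_from_world" (4x4, takes a point from world to camera coordinates). Camera axes: x right, y up, looking along -z (the intrinsics and any distortion apply to the point x, -y, -z); pixel columns grow to the right and rows downward; lengths in m; the calibration is good to about 2 mm. A picture is of the moment at which its call begins. There is no depth.
- r.close_job(): hands the job in; it is judged then, once.
Trained networks look in the newest picture that a camera, given by its name, has taken for a name from the list of things; names that differ only in an ending like _2 or _b are one class to them, and where a whole thing is asked for, a point or a joint stands for the part that bears it (a point fixed in the world has none). Each returns a list of dicts, best first, with "score" (0 to 1); they miss things now and then, are a little off and sometimes report something else, mostly with a low value. They report only what shows in the picture. A call takes as long as a camera call. They do not tell look-alikes from the thing itself.
- recognise(label, camera): "box" ([left, top, right, bottom] in pixels, round what is visible of it).
- outline_of(label, camera): "mask" (420x560 bool, what is visible of it) and "box" ([left, top, right, bottom] in pixels, round what is visible of it).
- pinpoint(label, camera): "location" ([row, column] in pixels: a listed point, or the origin of a listed thing).
The state is a dict: "time_s": time; "joints": joint angles; "qd": joint speeds; "joint_torque": joint torques, N m; "tcp_pos": TCP position; "eef_rot": TCP orientation; "contact_force": force on the tool from outside, world axes, zero at the start; "moment": the same for the moment, N m; "gripper_width": finger opening in m; "gripper_force": force on a finger pad.
Only numpy, scipy, OpenCV 4.12 (cv2) and the standard library are available. Lean on these libraries where they do the work, as an engineer would, in place of code of your own. Each camera call takes 0.05 s, during which the arm holds its last target. There are 200 camera calls.

## Working session

There is one attempt and no reset: what is moved stays moved. The work goes in short steps, Python scripts to look and compute and a tool call to move; the robot and the scene stay as the last step left them, time stands still between calls to the robot, and variables do not carry over. Pictures are saved under pics/ and viewed, at most 10 in all, crops included, and the job is handed in when it is done.

Besides the shell and the picture viewer there is one more tool, called after "Call:" by a JSON object that holds its "api" and its "payload". move_arm: Moves the arm, as the interface text tells. Its arguments: {"type":"object","properties":{"targets":{"type":"array","items":{"type":"array"}},"jaw":{"type":"number"},"squeeze":{"type":"number"}},"required":["targets"]}

```bash
mkdir -p pics; cat > h.py <<'E'
import numpy as np,cv2
from plant import r,viewer,recognise,outline_of,pinpoint
def ray(c,px):
    K=np.array(c["intrinsics"],float);T=np.array(c["camera_from_world"])
    u=cv2.undistortPoints(np.array([[px]],float),K,np.array(c["D"],float))[0,0]
    d=T[:3,:3].T@np.array([u[0],-u[1],-1.]);o=-T[:3,:3].T@T[:3,3]
    return o,d
def onz(c,px,z):
    o,d=ray(c,px);return o+d*(z-o[2])/d[2]
E
python3 - <<'E'
from h import *
s=r.get_state();print({k:np.round(v,3) for k,v in s.items()},r.grip_point_offset)
for n in("scene","side"):
    c=viewer.capture(n);cv2.imwrite(f"pics/{n}1.png",c["image"])
    print(n,"cam",ray(c,(280,210))[0].round(3))
    for l in("tin_left","bracelet_tray","bamboo_box","piggy_bank","cologne","polish_tin","clip_hanger"):
        for d in pinpoint(l,n)[:6]:
            p=d["location"];print(l,round(d["score"],2),np.round(p),onz(c,(p[1],p[0]),.003).round(3))
E
```

```text
{'time_s': np.float64(0.0), 'joints': array([-5.0531e+01,  2.0590e+01,  6.3400e-01, -2.0000e-02, -7.0138e+01,
       -1.6506e+01]), 'qd': array([ 0.008, -0.006,  0.01 , -0.011, -0.084, -0.002]), 'joint_torque': array([-0.0000e+00, -5.8271e+01,  2.9304e+01,  6.9970e+00,  7.0000e-03,
       -0.0000e+00]), 'tcp_pos': array([ 0.263, -0.621,  0.226]), 'eef_rot': array([ 1.79905e+02, -8.00000e-03, -1.57044e+02]), 'contact_force': array([-0.531,  0.561, -0.059]), 'moment': array([ 0.019,  0.015, -0.027]), 'gripper_force': np.float64(0.0), 'gripper_width': np.float64(0.088)} -0.0188
scene cam [1.059 0.62  1.045]
tin_left 0.73 [211. 410.] [0.186 0.305 0.003]
tin_left 0.7 [242. 346.] [0.421 0.234 0.003]
tin_left 0.7 [346. 408.] [0.563 0.554 0.003]
bamboo_box 0.81 [208. 209.] [ 0.624 -0.166  0.003]
piggy_bank 0.88 [269. 193.] [ 0.802 -0.021  0.003]
piggy_bank 0.42 [215. 281.] [0.483 0.02  0.003]
cologne 0.55 [193. 171.] [ 0.674 -0.31   0.003]
polish_tin 0.73 [322. 311.] [0.684 0.331 0.003]
clip_hanger 0.9 [150. 161.] [ 0.575 -0.511  0.003]
side cam [0.44  1.036 0.789]
tin_left 0.9 [290. 390.] [0.182 0.298 0.003]
tin_left 0.88 [269. 299.] [0.429 0.228 0.003]
bracelet_tray 0.69 [245. 234.] [0.631 0.131 0.003]
bamboo_box 0.56 [192. 254.] [ 0.602 -0.169  0.003]
piggy_bank 0.76 [213. 197.] [ 0.785 -0.03   0.003]
cologne 0.77 [173. 242.] [ 0.664 -0.31   0.003]
cologne 0.64 [244. 234.] [0.631 0.13  0.003]
cologne 0.39 [151. 269.] [ 0.568 -0.504  0.003]
cologne 0.16 [294. 207.] [0.676 0.338 0.003]
polish_tin 0.67 [291. 209.] [0.673 0.325 0.003]
clip_hanger 0.86 [151. 269.] [ 0.569 -0.506  0.003]
```

View pics/scene1.png

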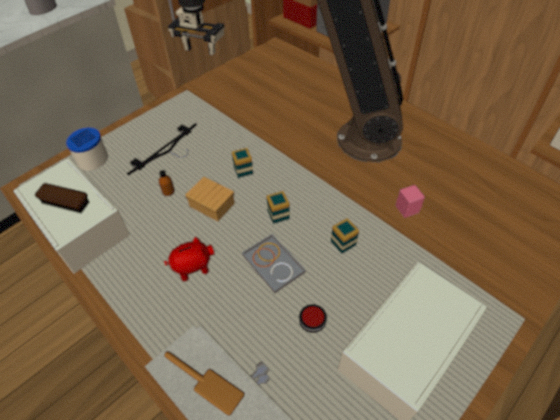

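View pics/side1.png

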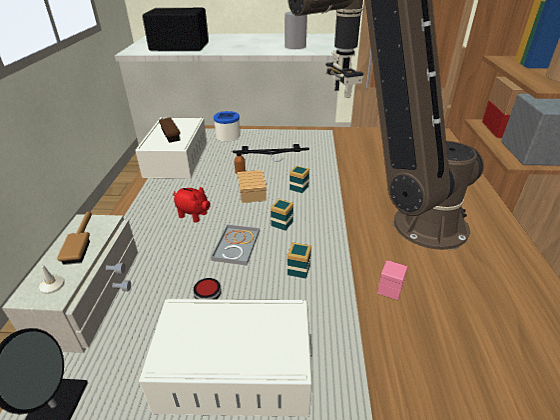

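The scene view shows three teal tins with brass lids at about (345,235) left, (278,207) middle and (242,163) right. The pink box at (410,200) is off the liner: it is the look-alike, so I leave it alone. The tray is at (274,263). Next I make an enlarged crop to confirm, plus a fit of the lids.

```bash
cat >> h.py <<'E'
from scipy.optimize import least_squares
def proj(c,P):
    T=np.array(c["camera_from_world"]);q=np.atleast_2d(P)@T[:3,:3].T+T[:3,3];q=q*[1,-1,-1]
    return cv2.projectPoints(q,np.zeros(3),np.zeros(3),np.array(c["intrinsics"],float),np.array(c["D"],float))[0][:,0]
def corners(x,y,a,z,h=.028,k=.028):
    g=np.array([[h,k],[-h,k],[-h,-k],[h,-k]]);R=np.array([[np.cos(a),-np.sin(a)],[np.sin(a),np.cos(a)]])
    return np.c_[g@R.T+[x,y],np.full(4,z)]
def tinmask(c,lo=(0,0,0)):
    hsv=cv2.cvtColor(c["image"],cv2.COLOR_BGR2HSV);return hsv
E
python3 - <<'E'
from h import *
ims=[]
for n,cs in(("scene",[(345,235),(278,207),(242,163)]),("side",[(299,259),(282,214),(299,179)])):
    c=viewer.capture(n)
    for l in("tin_left","tin_middle"):
        for d in outline_of(l,n): print(n,l,round(d["score"],2),np.round(d["box"]))
    for p in cs:
        ims.append(cv2.resize(c["image"][p[1]-22:p[1]+22,p[0]-22:p[0]+22],(264,264),interpolation=cv2.INTER_NEAREST))
cv2.imwrite("pics/crop1.png",np.vstack([np.hstack(ims[:3]),np.hstack(ims[3:])]))
c=viewer.capture("side")
for d in outline_of("bracelet_tray","side"): print(d["score"],d["box"],cv2.boxPoints(cv2.minAreaRect(np.argwhere(d["mask"])[:,::-1].astype(np.float32))).round())
E
```

```text
scene tin_left 0.89 [394. 186. 425. 218.]
scene tin_left 0.73 [334. 220. 358. 256.]
scene tin_middle 0.61 [233. 149. 255. 175.]
scene tin_middle 0.56 [268. 191. 287. 224.]
side tin_left 0.69 [379. 262. 408. 300.]
side tin_left 0.58 [288. 244. 310. 277.]
side tin_left 0.48 [236. 169. 267. 203.]
side tin_middle 0.74 [271. 197. 293. 229.]
0.7 [212.0, 223.1, 259.7, 263.3] [[210. 260.]
 [215. 222.]
 [260. 228.]
 [255. 266.]]
0.34 [236.6, 148.0, 244.9, 173.4] [[235. 150.]
 [245. 150.]
 [245. 173.]
 [235. 173.]]
```

View pics/crop1.png

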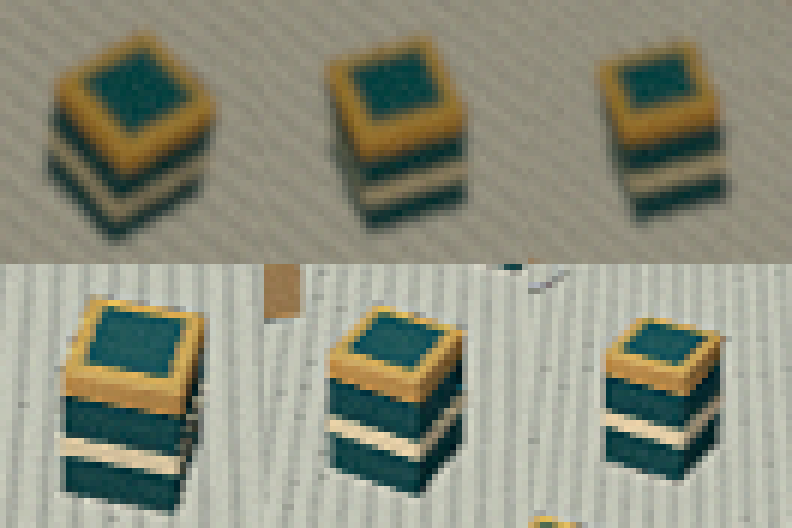

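The crop shows all three candidates as teal tins with a cream band and brass lid, so these are the ones meant. I read the lid corners from the side view to get first poses.

```bash
python3 - <<'E'
from h import *
c=viewer.capture("side")
Q={"left":((277,237),[(92,35),(205,52),(183,137),(63,112)]),"mid":((260,192),[(116,45),(201,65),(156,110),(66,82)]),"right":((277,157),[(124,55),(192,68),(150,105),(77,86)])}
for k,(o,q) in Q.items():
    px=np.array(o)+np.array(q)/6-.5
    w=np.array([onz(c,p,.081) for p in px])[:,:2]
    m=w.mean(0);f=least_squares(lambda v:min(((proj(c,corners(*v[:2],v[2]+j*np.pi/2,.081))-p2).ravel() for j in range(4) for p2 in(px,px[::-1])),key=lambda e:(e**2).sum()),[*m,np.arctan2(*(w[1]-w[0])[::-1])])
    print(k,m.round(3),f.x[:2].round(4),(np.degrees(f.x[2])%90).round(1),"cost",f.cost.round(1))
d=outline_of("bracelet_tray","side")[0]
pts=np.array([onz(c,p,.016)[:2] for p in np.argwhere(d["mask"])[:,::-1]],np.float32)
print("tray",cv2.minAreaRect(pts))
E
```

```text
left [0.431 0.236] [0.4308 0.2361] 78.2 cost 0.4
mid [0.488 0.015] [0.4882 0.0149] 63.7 cost 2.6
right [ 0.435 -0.21 ] [ 0.4355 -0.21  ] 59.9 cost 2.4
tray ((0.6233027577400208, 0.1377861648797989), (0.17725034058094025, 0.11646468937397003), 82.39212799072266)
```

```bash
cat >> h.py <<'E'
from scipy.spatial.transform import Rotation as Ro
def plan(p,yaw,frm=None,fy=None):
    s=r.get_state();q=np.array(s["tcp_pos"]) if frm is None else np.array(frm)
    R=Ro.from_euler("xyz",[180,0,s["eef_rot"][2] if fy is None else fy],degrees=True)
    G=Ro.from_euler("xyz",[180,0,yaw],degrees=True)
    print("shift cm",(R.inv().apply(np.array(p)-q)*100).round(2),"turn",(R.inv()*G).as_rotvec().round(4))
E
python3 - <<'E'
from h import *
plan([.50,-.1,.21],-130); plan([.431,.236,.21],-101.8,[.50,-.1,.21],-130)
c=viewer.capture("side")
for p in((165,300),(308,300),(311,368)): print(onz(c,p,.131).round(3))
E
```

```text
shift cm [-42.14  38.78   1.66] turn [ 0.      0.     -0.4718]
shift cm [-21.3   26.88   0.  ] turn [-0.      0.     -0.4922]
[0.727 0.473 0.131]
[0.41  0.456 0.131]
[0.406 0.621 0.131]
```

Call:
{"api": "move_arm", "payload": {"targets": [[[-42, 39, 1.5], [0, 0, -0.47]], [[-42, 39, 1.5], [0, 0, -0.47]], [[-42, 39, 1.5], [0, 0, -0.47]], [[-42, 39, 1.5], [0, 0, -0.47]], [[-42, 39, 1.5], [0, 0, -0.47]]], "jaw": 8.76, "squeeze": 30}}

```text
time_s: 1.98
tcp_pos: [0.3918, -0.3347, 0.2187]
eef_rot: [-179.9, 0.0, -130.1]
contact_force: [1.8, 0.3, 0.3]
gripper_width: 0.0876
gripper_force: 0.0
```

```bash
python3 - <<'E'
from h import *
s=r.get_state();print(s["time_s"],s["tcp_pos"],s["eef_rot"])
plan([.48,.05,.21],-112);plan([.431,.236,.21],-101.8)
E
```

```text
1.975 [ 0.39177983 -0.33472783  0.21868369] [-1.79947845e+02  1.30828287e-02 -1.30113877e+02]
shift cm [-35.11  18.04   0.87] turn [ 0.      0.     -0.3161]
shift cm [-46.17  33.77   0.87] turn [-0.      0.     -0.4942]
```

Call:
{"api": "move_arm", "payload": {"targets": [[[-35, 18, 0.9], [0, 0, -0.49]], [[-35, 18, 0.9], [0, 0, -0.49]], [[-35, 18, 0.9], [0, 0, -0.49]], [[-46.2, 33.8, 0.9], [0, 0, -0.49]], [[-46.2, 33.8, 0.9], [0, 0, -0.49]]]}}

```text
time_s: 2.6
tcp_pos: [0.432, -0.0268, 0.2129]
eef_rot: [-179.9, 0.0, -102.0]
contact_force: [1.9, 0.1, -0.2]
gripper_width: 0.0878
gripper_force: 0.0
```

```bash
python3 - <<'E'
from h import *
s=r.get_state();print(s["time_s"],s["tcp_pos"],s["eef_rot"])
plan([.431,.236,.20],-101.8)
E
```

```text
2.6 [ 0.43197235 -0.02675075  0.21294332] [-1.79946265e+02  2.94141232e-02 -1.02027294e+02]
shift cm [-25.68   5.57   1.29] turn [-0.     0.    -0.004]
```

Call:
{"api": "move_arm", "payload": {"targets": [[[-25.7, 5.6, 1.3], [0, 0, 0]], [[-25.7, 5.6, 1.3], [0, 0, 0]], [[-25.7, 5.6, 1.3], [0, 0, 0]], [[-25.7, 5.6, 1.3], [0, 0, 0]], [[-25.7, 5.6, 1.3], [0, 0, 0]]]}}

```text
time_s: 3.22
tcp_pos: [0.4307, 0.2376, 0.1994]
eef_rot: [-180.0, 0.0, -101.8]
contact_force: [-0.0, 0.2, 0.1]
gripper_width: 0.088
gripper_force: 0.0
```

```bash
cat >> h.py <<'E'
def lid(guess,name):
    s=r.get_state();print(round(s["time_s"],2),s["tcp_pos"].round(4),s["eef_rot"].round(2),s["contact_force"].round(2),s["qd"].round(1).max())
    c=viewer.capture("wrist");cv2.imwrite(f"pics/{name}.png",c["image"]);print("guess px",proj(c,[*guess,.081]).round())
    h=cv2.cvtColor(c["image"],cv2.COLOR_BGR2HSV);m=cv2.inRange(h,(12,100,80),(28,255,255))
    n,L,st,ce=cv2.connectedComponentsWithStats(m)
    for i in range(1,n):
        if st[i,4]>300:
            w=np.array([onz(c,p,.081)[:2] for p in np.argwhere(L==i)[:,::-1]],np.float32)
            print(st[i],cv2.minAreaRect(w))
E
python3 - <<'E'
from h import *
lid((.431,.236),"w1")
E
```

```text
3.23 [0.4307 0.2376 0.1994] [-1.7999e+02  1.0000e-02 -1.0184e+02] [-0.04  0.16  0.1 ] 6.2
guess px [[282. 201.]]
[  419     0   141   295 31128] ((0.2615968883037567, 0.23129957914352417), (0.09976686537265778, 0.23711884021759033), 1.4235566854476929)
[ 29  33  68  77 690] ((0.5614591836929321, 0.10564565658569336), (0.03598439320921898, 0.05252371355891228), 8.827478408813477)
[ 22  49  40  61 349] ((0.5876151323318481, 0.10974089801311493), (0.014837821014225483, 0.04447668790817261), 8.307366371154785)
[ 245  159   70   67 2147] ((0.4314422607421875, 0.22881591320037842), (0.055581871420145035, 0.05580448359251022), 78.07969665527344)
[452 292  31  59 783] ((0.2875068187713623, 0.3834417760372162), (0.024029098451137543, 0.06667532026767731), 3.1134989261627197)
```

View pics/w1.png

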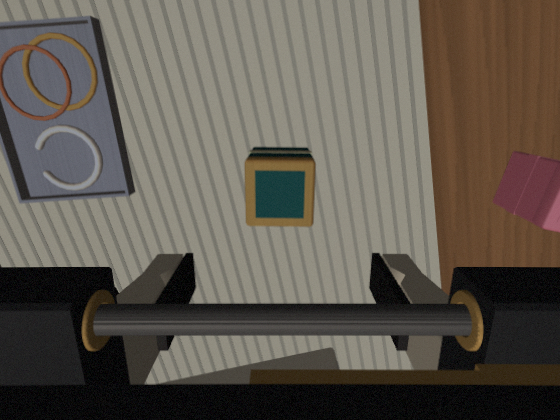

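The wrist view shows the left tin's lid centred at about (280,190), between the fingers, with the tray at (65,110) and the pink look-alike at (530,190). The arm was still settling, so I measure once more.

```bash
python3 - <<'E'
from h import *
lid((.431,.236),"w2")
c=viewer.capture("wrist");print(proj(c,corners(.431,.236,np.radians(-11.8),.003)).round(),proj(c,corners(.431,.229,np.radians(-11.8),.081)).round())
# tray rim from wrist picture: corners (95,18),(132,193),(20,202)
print([onz(c,p,.019)[:2].round(3) for p in((98,18),(132,193),(20,202),(0,20))])
E
```

```text
3.27 [0.4308 0.2373 0.1992] [ 1.8000e+02 -1.0000e-02 -1.0187e+02] [1.08 1.55 0.22] 2.2
guess px [[282. 202.]]
[  419     0   141   295 31128] ((0.26163461804389954, 0.23106864094734192), (0.09966004639863968, 0.23702213168144226), 1.357998251914978)
[ 28  32  69  78 700] ((0.5616222023963928, 0.10493356734514236), (0.03630605712532997, 0.052537012845277786), 9.595144271850586)
[ 22  49  40  60 349] ((0.5875756740570068, 0.10892682522535324), (0.015497497282922268, 0.04357591271400452), 8.304702758789062)
[ 245  159   70   67 2163] ((0.43162035942077637, 0.22842749953269958), (0.055541180074214935, 0.055882517248392105), 78.11056518554688)
[452 292  31  59 791] ((0.2879616618156433, 0.3831454813480377), (0.024544190615415573, 0.0664176195859909), 1.902982234954834)
[[256. 207.]
 [309. 207.]
 [310. 154.]
 [254. 154.]] [[247. 228.]
 [314. 228.]
 [316. 161.]
 [245. 161.]]
[array([0.555, 0.06 ]), array([0.578, 0.213]), array([0.69 , 0.199]), array([0.636, 0.045])]
```

```bash
python3 - <<'E'
from h import *
c=viewer.capture("scene");print(onz(c,(323+140/6-.5,213+90/6-.5),.081), proj(c,[[.431,.236,.081],[.431,.229,.081]]))
plan([.431,.231,.032],-101.9)
E
```

```text
[0.4310245  0.22977675 0.081     ] [[347.53251358 228.71179924]
 [345.62789895 227.34354558]]
shift cm [ 0.26 -0.08 16.75] turn [ 0.      0.     -0.0022]
```

Call:
{"api": "move_arm", "payload": {"targets": [[[0.4, -0.1, 5], [0, 0, 0]], [[0.4, -0.1, 10], [0, 0, 0]], [[0.4, -0.1, 14], [0, 0, 0]], [[0.4, -0.1, 16.5], [0, 0, 0]], [[0.4, -0.1, 16.7], [0, 0, 0]]]}}

```text
time_s: 4.05
tcp_pos: [0.4305, 0.2279, 0.0315]
eef_rot: [179.9, -0.2, -102.1]
contact_force: [-0.3, -0.4, 0.4]
gripper_width: 0.0874
gripper_force: 0.0
```

Call:
{"api": "move_arm", "payload": {"targets": [[[0, 0, 0], [0, 0, 0]], [[0, 0, 0], [0, 0, 0]], [[0, 0, 0], [0, 0, 0]], [[0, 0, 0], [0, 0, 0]], [[0, 0, 0], [0, 0, 0]]], "jaw": 5, "squeeze": 30}}

```text
time_s: 4.68
tcp_pos: [0.4314, 0.2305, 0.0333]
eef_rot: [-180.0, 0.0, -102.0]
contact_force: [-2.1, -0.9, 7.7]
gripper_width: 0.0558
gripper_force: 30.0
```

Call:
{"api": "move_arm", "payload": {"targets": [[[0, 0, -1], [0, 0, 0]], [[0, 0, -2.5], [0, 0, 0]], [[0, 0, -4], [0, 0, 0]], [[0, 0, -4.5], [0, 0, 0]], [[0, 0, -4.5], [0, 0, 0]]]}}

```text
time_s: 5.3
tcp_pos: [0.4311, 0.2303, 0.0778]
eef_rot: [-180.0, 0.0, -102.0]
contact_force: [0.6, -0.0, -0.9]
gripper_width: 0.056
gripper_force: 30.0
```

Call:
{"api": "move_arm", "payload": {"targets": [[[0, 0, 0], [0, 0, 0]], [[0, 0, 0], [0, 0, 0]], [[0, 0, 0], [0, 0, 0]], [[0, 0, 0], [0, 0, 0]], [[0, 0, 0], [0, 0, 0]]]}}

```text
time_s: 5.92
tcp_pos: [0.431, 0.2301, 0.0775]
eef_rot: [180.0, -0.0, -102.0]
contact_force: [0.6, -0.6, -2.6]
gripper_width: 0.0557
gripper_force: 30.0
```

```bash
python3 - <<'E'
from h import *
a=[]
for i in range(4):
    viewer.capture("wrist");s=r.get_state();a.append(s["contact_force"])
print(np.mean(a,0),np.std(a,0),s["tcp_pos"],s["joint_torque"].round(2))
E
```

```text
[ 0.15986095 -0.01062083 -1.23191872] [0.37475999 0.27731337 0.44644132] [0.43108421 0.23017902 0.0776007 ] [  0.   -39.5   22.18   5.38  -0.05  -0.  ]
```

The left tin weighs about 1.3 N, so it is the light one. I set it back down.

Call:
{"api": "move_arm", "payload": {"targets": [[[0, 0, 1.5], [0, 0, 0]], [[0, 0, 3], [0, 0, 0]], [[0, 0, 4], [0, 0, 0]], [[0, 0, 4.4], [0, 0, 0]], [[0, 0, 4.5], [0, 0, 0]]]}}

```text
time_s: 6.75
tcp_pos: [0.4309, 0.2299, 0.0332]
eef_rot: [180.0, -0.0, -102.0]
contact_force: [-6.4, -3.4, 16.4]
gripper_width: 0.0561
gripper_force: 30.0
```

Call:
{"api": "move_arm", "payload": {"targets": [[[0, 0, 0], [0, 0, 0]], [[0, 0, 0], [0, 0, 0]], [[0, 0, 0], [0, 0, 0]]]}}

```text
time_s: 7.12
tcp_pos: [0.4309, 0.2299, 0.0332]
eef_rot: [180.0, -0.0, -102.0]
contact_force: [-2.4, -1.3, 6.2]
gripper_width: 0.0558
gripper_force: 30.0
```

Call:
{"api": "move_arm", "payload": {"targets": [[[0, 0, 0], [0, 0, 0]], [[0, 0, 0], [0, 0, 0]], [[0, 0, 0], [0, 0, 0]], [[0, 0, 0], [0, 0, 0]], [[0, 0, 0], [0, 0, 0]]], "jaw": 8.76}}

```text
time_s: 7.75
tcp_pos: [0.4311, 0.2302, 0.0326]
eef_rot: [-180.0, -0.0, -102.0]
contact_force: [1.0, 0.7, -0.4]
gripper_width: 0.0874
gripper_force: 0.0
```

Call:
{"api": "move_arm", "payload": {"targets": [[[0, 0, -2], [0, 0, 0]], [[0, 0, -6], [0, 0, 0]], [[0, 0, -11], [0, 0, 0]], [[0, 0, -16], [0, 0, 0]], [[0, 0, -16.8], [0, 0, 0]]]}}

```text
time_s: 8.38
tcp_pos: [0.4325, 0.2314, 0.2043]
eef_rot: [-179.8, 0.3, -102.0]
contact_force: [1.0, -0.1, -0.9]
gripper_width: 0.0875
gripper_force: 0.0
```

```bash
python3 - <<'E'
from h import *
lid((.431,.230),"w3")
plan([.488,.008,.2],-116.3)
E
```

```text
8.38 [0.4325 0.2314 0.2043] [-179.79    0.32 -102.01] [ 0.96 -0.12 -0.86] 1.6
guess px [[284. 198.]]
[  421     0   139   295 30785] ((0.2587316632270813, 0.22871719300746918), (0.10028309375047684, 0.2408301830291748), 0.14247407019138336)
[ 37  39  67  76 668] ((0.5620211958885193, 0.10353802144527435), (0.03635377064347267, 0.05292140692472458), 9.240979194641113)
[ 31  55  40  59 332] ((0.5880078077316284, 0.10747836530208588), (0.015421287156641483, 0.04429415240883827), 8.848591804504395)
[ 251  163   69   65 2089] ((0.43047258257865906, 0.22793689370155334), (0.05524362251162529, 0.05588407441973686), 78.01155090332031)
[451 292  32  59 790] ((0.28819024562835693, 0.38256046175956726), (0.024752667173743248, 0.06800331175327301), 3.8861184120178223)
shift cm [ 20.65 -10.13   0.33] turn [ 0.     -0.      0.2492]
```

The left tin is back within about 1 mm and upright. Next is the middle tin.

Call:
{"api": "move_arm", "payload": {"targets": [[[20.6, -10.1, 0.3], [0, 0, 0.25]], [[20.6, -10.1, 0.3], [0, 0, 0.25]], [[20.6, -10.1, 0.3], [0, 0, 0.25]], [[20.6, -10.1, 0.3], [0, 0, 0.25]], [[20.6, -10.1, 0.3], [0, 0, 0.25]]]}}

```text
time_s: 9.05
tcp_pos: [0.4862, 0.005, 0.1958]
eef_rot: [179.9, -0.1, -116.6]
contact_force: [-0.3, 0.8, 0.3]
gripper_width: 0.0876
gripper_force: 0.0
```

Call:
{"api": "move_arm", "payload": {"targets": [[[0, 0, 0], [0, 0, 0]], [[0, 0, 0], [0, 0, 0]]]}}

```text
time_s: 9.3
tcp_pos: [0.4866, 0.0084, 0.1971]
eef_rot: [180.0, -0.0, -116.3]
contact_force: [-0.1, 0.4, -0.6]
gripper_width: 0.0878
gripper_force: 0.0
```

```bash
python3 - <<'E'
from h import *
lid((.488,.008),"w4")
plan([.488,.008,.032],-116.3)
E
```

```text
9.3 [0.4866 0.0084 0.1971] [ 1.7996e+02 -3.0000e-02 -1.1629e+02] [-0.11  0.37 -0.65] 0.4
guess px [[281. 204.]]
[    0     0   136   164 14367] ((0.5981177091598511, -0.1553722620010376), (0.08742763102054596, 0.09854081273078918), 12.187883377075195)
[  454     0   106   267 17374] ((0.2856416404247284, 0.04660194367170334), (0.06343759596347809, 0.23349899053573608), 0.00682443380355835)
[ 247  176   70   66 2069] ((0.48959192633628845, 0.012663733214139938), (0.05570576339960098, 0.05586769059300423), 64.69696807861328)
[461 303  22  48 396] ((0.38165879249572754, 0.1918882578611374), (0.050060611218214035, 0.018566275015473366), 60.727272033691406)
shift cm [-1.000e-02 -1.400e-01  1.653e+01] turn [ 0.     -0.      0.0005]
```

Call:
{"api": "move_arm", "payload": {"targets": [[[-0.6, 0, 5], [0, 0, -0.012]], [[-0.6, 0, 10], [0, 0, -0.012]], [[-0.6, 0, 14], [0, 0, -0.012]], [[-0.6, 0, 16.2], [0, 0, -0.012]], [[-0.6, 0, 16.4], [0, 0, -0.012]]]}}

```text
time_s: 9.98
tcp_pos: [0.4885, 0.0134, 0.0322]
eef_rot: [179.9, -0.1, -115.6]
contact_force: [0.7, -0.1, -0.5]
gripper_width: 0.0878
gripper_force: 0.0
```

Call:
{"api": "move_arm", "payload": {"targets": [[[0, 0, 0], [0, 0, 0]], [[0, 0, 0], [0, 0, 0]], [[0, 0, 0], [0, 0, 0]], [[0, 0, 0], [0, 0, 0]], [[0, 0, 0], [0, 0, 0]]], "jaw": 5}}

```text
time_s: 10.6
tcp_pos: [0.4898, 0.0132, 0.0342]
eef_rot: [-180.0, 0.0, -115.7]
contact_force: [-3.2, 1.4, 7.0]
gripper_width: 0.0558
gripper_force: 30.0
```

Call:
{"api": "move_arm", "payload": {"targets": [[[0, 0, -1], [0, 0, 0]], [[0, 0, -2.5], [0, 0, 0]], [[0, 0, -4], [0, 0, 0]], [[0, 0, -4.5], [0, 0, 0]], [[0, 0, -4.5], [0, 0, 0]]]}}

```text
time_s: 11.22
tcp_pos: [0.4894, 0.013, 0.0786]
eef_rot: [180.0, 0.0, -115.7]
contact_force: [0.1, -0.4, -4.7]
gripper_width: 0.0558
gripper_force: 30.0
```

Call:
{"api": "move_arm", "payload": {"targets": [[[0, 0, 0], [0, 0, 0]], [[0, 0, 0], [0, 0, 0]], [[0, 0, 0], [0, 0, 0]], [[0, 0, 0], [0, 0, 0]], [[0, 0, 0], [0, 0, 0]]]}}

```text
time_s: 11.85
tcp_pos: [0.4896, 0.013, 0.0785]
eef_rot: [180.0, -0.0, -115.7]
contact_force: [0.1, -0.4, -5.0]
gripper_width: 0.0561
gripper_force: 30.0
```

```bash
cat >> h.py <<'E'
def heft():
    a=[]
    for i in range(5):
        viewer.capture("wrist");s=r.get_state();a.append(s["contact_force"])
    print(np.mean(a,0),np.std(a,0),s["tcp_pos"],s["gripper_width"])
E
python3 -c "
from h import *
heft()"
```

```text
[-3.77992545e-03  7.70859706e-02 -5.70325862e+00] [0.48083738 0.52641275 0.31863305] [0.48956648 0.01300494 0.07859947] 0.055786092866375946
```

The middle tin weighs about 5.7 N (0.58 kg), so it is the heavy one. I set it back and still heft the right one.

Call:
{"api": "move_arm", "payload": {"targets": [[[0, 0, 1.5], [0, 0, 0]], [[0, 0, 3], [0, 0, 0]], [[0, 0, 4], [0, 0, 0]], [[0, 0, 4.4], [0, 0, 0]], [[0, 0, 4.5], [0, 0, 0]]]}}

```text
time_s: 12.72
tcp_pos: [0.4893, 0.0129, 0.0342]
eef_rot: [180.0, -0.0, -115.6]
contact_force: [-7.1, 0.6, 12.9]
gripper_width: 0.056
gripper_force: 30.0
```

Call:
{"api": "move_arm", "payload": {"targets": [[[0, 0, 0], [0, 0, 0]], [[0, 0, 0], [0, 0, 0]], [[0, 0, 0], [0, 0, 0]]]}}

```text
time_s: 13.1
tcp_pos: [0.4893, 0.0129, 0.0342]
eef_rot: [180.0, -0.0, -115.7]
contact_force: [-5.4, 0.6, 6.2]
gripper_width: 0.0556
gripper_force: 30.0
```

Call:
{"api": "move_arm", "payload": {"targets": [[[0, 0, 0], [0, 0, 0]], [[0, 0, 0], [0, 0, 0]], [[0, 0, 0], [0, 0, 0]], [[0, 0, 0], [0, 0, 0]], [[0, 0, 0], [0, 0, 0]]], "jaw": 8.76}}

```text
time_s: 13.72
tcp_pos: [0.4897, 0.013, 0.0336]
eef_rot: [-180.0, 0.0, -115.7]
contact_force: [-1.1, -1.0, 0.6]
gripper_width: 0.0868
gripper_force: 0.0
```

Call:
{"api": "move_arm", "payload": {"targets": [[[0, 0, -2], [0, 0, 0]], [[0, 0, -6], [0, 0, 0]], [[0, 0, -11], [0, 0, 0]], [[0, 0, -16], [0, 0, 0]], [[0, 0, -16.8], [0, 0, 0]]]}}

```text
time_s: 14.35
tcp_pos: [0.4915, 0.0135, 0.2054]
eef_rot: [-179.7, 0.3, -115.6]
contact_force: [-0.3, -0.6, -0.4]
gripper_width: 0.0876
gripper_force: 0.0
```

```bash
python3 - <<'E'
from h import *
lid((.4895,.013),"w5")
plan([.437,-.211,.2],-120)
E
```

```text
14.35 [0.4915 0.0135 0.2054] [-179.72    0.27 -115.64] [-0.29 -0.57 -0.39] 1.7
guess px [[285. 199.]]
[    0     0   144   151 14216] ((0.5983849167823792, -0.1555064618587494), (0.08757686614990234, 0.09902337938547134), 12.250277519226074)
[  460     0   100   267 16503] ((0.2863283157348633, 0.05381053686141968), (0.061616912484169006, 0.23756907880306244), 0.038768596947193146)
[ 251  165   69   64 2036] ((0.48914042115211487, 0.012032520025968552), (0.05471733957529068, 0.055733319371938705), 64.4536361694336)
[195 260  55  44 331] ((0.5680538415908813, 0.057485777884721756), (0.030379990115761757, 0.05245888605713844), 24.744035720825195)
[462 303  21  48 401] ((0.38298940658569336, 0.2034563571214676), (0.051841579377651215, 0.017605070024728775), 63.44348907470703)
shift cm [22.56 -4.87  0.43] turn [ 0.     -0.      0.0758]
```

Call:
{"api": "move_arm", "payload": {"targets": [[[22.6, -4.9, 0.4], [0, 0, 0.076]], [[22.6, -4.9, 0.4], [0, 0, 0.076]], [[22.6, -4.9, 0.4], [0, 0, 0.076]], [[22.6, -4.9, 0.4], [0, 0, 0.076]], [[22.6, -4.9, 0.4], [0, 0, 0.076]]]}}

```text
time_s: 15.02
tcp_pos: [0.434, -0.214, 0.1958]
eef_rot: [179.8, -0.1, -120.3]
contact_force: [-0.8, -0.3, -0.9]
gripper_width: 0.0874
gripper_force: 0.0
```

Call:
{"api": "move_arm", "payload": {"targets": [[[0, 0, 0], [0, 0, 0]], [[0, 0, 0], [0, 0, 0]]]}}

```text
time_s: 15.28
tcp_pos: [0.4359, -0.2111, 0.1971]
eef_rot: [180.0, -0.0, -120.0]
contact_force: [-0.2, 1.1, 0.2]
gripper_width: 0.0874
gripper_force: 0.0
```

```bash
python3 - <<'E'
from h import *
lid((.437,-.211),"w6")
plan([.437,-.211,.032],-120)
E
```

```text
15.28 [ 0.4359 -0.2111  0.1971] [ 1.7996e+02 -1.0000e-02 -1.1996e+02] [-0.24  1.08  0.19] 0.4
guess px [[282. 204.]]
[  382     0   178   267 32318] ((0.25306427478790283, -0.173894003033638), (0.2588465213775635, 0.10424671322107315), 89.90182495117188)
[ 245  166   73   70 2141] ((0.43568798899650574, -0.21337063610553741), (0.05568082630634308, 0.0558784082531929), 64.25374603271484)
[ 108  247   42   48 1024] ((0.5854904651641846, -0.2273739129304886), (0.04477158188819885, 0.023679684847593307), 12.188671112060547)
[463 305  20  46 385] ((0.34238237142562866, -0.019744189456105232), (0.0480535663664341, 0.01584320329129696), 57.174556732177734)
[ 150  335   72   48 1543] ((0.5908150672912598, -0.13475289940834045), (0.08067163079977036, 0.029095252975821495), 12.049501419067383)
shift cm [-0.05 -0.08 16.53] turn [ 0.    -0.     0.001]
```

Call:
{"api": "move_arm", "payload": {"targets": [[[0.1, -0.1, 5], [0, 0, -0.075]], [[0.1, -0.1, 10], [0, 0, -0.075]], [[0.1, -0.1, 14], [0, 0, -0.075]], [[0.1, -0.1, 16.2], [0, 0, -0.075]], [[0.1, -0.1, 16.4], [0, 0, -0.075]]]}}

```text
time_s: 15.95
tcp_pos: [0.4354, -0.2124, 0.0322]
eef_rot: [179.8, -0.1, -115.6]
contact_force: [-1.0, -0.6, 0.2]
gripper_width: 0.0878
gripper_force: 0.0
```

Call:
{"api": "move_arm", "payload": {"targets": [[[0, 0, 0], [0, 0, 0]], [[0, 0, 0], [0, 0, 0]], [[0, 0, 0], [0, 0, 0]], [[0, 0, 0], [0, 0, 0]], [[0, 0, 0], [0, 0, 0]]], "jaw": 5}}

```text
time_s: 16.58
tcp_pos: [0.4362, -0.2132, 0.0341]
eef_rot: [-180.0, 0.0, -115.7]
contact_force: [-2.2, 2.1, 7.5]
gripper_width: 0.056
gripper_force: 30.0
```

Call:
{"api": "move_arm", "payload": {"targets": [[[0, 0, -1], [0, 0, 0]], [[0, 0, -2.5], [0, 0, 0]], [[0, 0, -4], [0, 0, 0]], [[0, 0, -4.5], [0, 0, 0]], [[0, 0, -4.5], [0, 0, 0]]]}}

```text
time_s: 17.2
tcp_pos: [0.4363, -0.2133, 0.0788]
eef_rot: [-180.0, 0.0, -115.7]
contact_force: [-0.7, -0.0, -3.3]
gripper_width: 0.0561
gripper_force: 30.0
```

Call:
{"api": "move_arm", "payload": {"targets": [[[0, 0, 0], [0, 0, 0]], [[0, 0, 0], [0, 0, 0]], [[0, 0, 0], [0, 0, 0]], [[0, 0, 0], [0, 0, 0]], [[0, 0, 0], [0, 0, 0]]]}}

```text
time_s: 17.82
tcp_pos: [0.4362, -0.2133, 0.0785]
eef_rot: [180.0, -0.0, -115.7]
contact_force: [-1.0, 0.3, -2.3]
gripper_width: 0.0557
gripper_force: 30.0
```

```bash
python3 -c "
from h import *
heft()"
```

```text
[-0.32997062 -0.04434817 -2.35192761] [0.45111776 0.70782606 0.33627965] [ 0.43621088 -0.21325934  0.07858038] 0.0558238979369959
```

The right tin weighs about 2.5 N, the middle weight, so the middle tin is the heaviest. I set the right one back.

Call:
{"api": "move_arm", "payload": {"targets": [[[0, 0, 1.5], [0, 0, 0]], [[0, 0, 3], [0, 0, 0]], [[0, 0, 4], [0, 0, 0]], [[0, 0, 4.4], [0, 0, 0]], [[0, 0, 4.5], [0, 0, 0]]]}}

```text
time_s: 18.7
tcp_pos: [0.4359, -0.2133, 0.0341]
eef_rot: [180.0, -0.0, -115.7]
contact_force: [-6.5, 3.8, 13.8]
gripper_width: 0.0566
gripper_force: 30.0
```

Call:
{"api": "move_arm", "payload": {"targets": [[[0, 0, 0], [0, 0, 0]], [[0, 0, 0], [0, 0, 0]], [[0, 0, 0], [0, 0, 0]]]}}

```text
time_s: 19.08
tcp_pos: [0.4359, -0.2133, 0.0341]
eef_rot: [180.0, -0.0, -115.7]
contact_force: [-4.0, 1.9, 5.8]
gripper_width: 0.0557
gripper_force: 30.0
```

Call:
{"api": "move_arm", "payload": {"targets": [[[0, 0, 0], [0, 0, 0]], [[0, 0, 0], [0, 0, 0]], [[0, 0, 0], [0, 0, 0]], [[0, 0, 0], [0, 0, 0]], [[0, 0, 0], [0, 0, 0]]], "jaw": 8.76}}

```text
time_s: 19.7
tcp_pos: [0.4363, -0.2133, 0.0336]
eef_rot: [-180.0, -0.0, -115.7]
contact_force: [-0.0, 0.5, 0.1]
gripper_width: 0.0875
gripper_force: 0.0
```

Call:
{"api": "move_arm", "payload": {"targets": [[[0, 0, -2], [0, 0, 0]], [[0, 0, -6], [0, 0, 0]], [[0, 0, -11], [0, 0, 0]], [[0, 0, -16], [0, 0, 0]], [[0, 0, -16.8], [0, 0, 0]]]}}

```text
time_s: 20.32
tcp_pos: [0.4381, -0.2137, 0.2053]
eef_rot: [-179.6, 0.1, -115.7]
contact_force: [0.3, -0.1, -0.5]
gripper_width: 0.0872
gripper_force: 0.0
```

```bash
python3 - <<'E'
from h import *
lid((.436,-.213),"w7")
plan([.4895,.013,.2],-115.7)
E
```

```text
20.32 [ 0.4381 -0.2137  0.2053] [-1.7963e+02  1.1000e-01 -1.1570e+02] [ 0.29 -0.11 -0.51] 1.6
guess px [[286. 200.]]
[  393     0   167   267 32480] ((0.2540281116962433, -0.18403495848178864), (0.2574966549873352, 0.10326170176267624), 89.8229751586914)
[ 252  167   69   64 1986] ((0.43605858087539673, -0.2137286365032196), (0.0548749640583992, 0.05576515197753906), 64.36717987060547)
[  92  231   65   64 1773] ((0.5901040434837341, -0.2216658592224121), (0.05785031244158745, 0.03376265987753868), 12.155043601989746)
[459 303  24  48 492] ((0.3315733075141907, -0.02532242052257061), (0.05152535438537598, 0.021483657881617546), 62.04123306274414)
[152 335  51  34 588] ((0.5988605618476868, -0.12688075006008148), (0.062322210520505905, 0.016740184277296066), 12.517620086669922)
shift cm [-22.66   5.14   0.43] turn [ 0.      0.     -0.0003]
```

Call:
{"api": "move_arm", "payload": {"targets": [[[-22.7, 5.1, 0.4], [0, 0, 0]], [[-22.7, 5.1, 0.4], [0, 0, 0]], [[-22.7, 5.1, 0.4], [0, 0, 0]], [[-22.7, 5.1, 0.4], [0, 0, 0]], [[-22.7, 5.1, 0.4], [0, 0, 0]]]}}

```text
time_s: 21.0
tcp_pos: [0.4886, 0.0158, 0.1959]
eef_rot: [179.9, -0.1, -115.5]
contact_force: [-0.1, 1.0, -0.4]
gripper_width: 0.0877
gripper_force: 0.0
```

Call:
{"api": "move_arm", "payload": {"targets": [[[0, 0, 0], [0, 0, 0]], [[0, 0, 0], [0, 0, 0]]]}}

```text
time_s: 21.25
tcp_pos: [0.4883, 0.0124, 0.197]
eef_rot: [180.0, -0.0, -115.8]
contact_force: [-0.1, -0.2, -0.4]
gripper_width: 0.0872
gripper_force: 0.0
```

```bash
python3 - <<'E'
from h import *
plan([.4895,.013,.033],-115.7)
E
```

```text
shift cm [-0.11 -0.08 16.4 ] turn [-0.      0.     -0.0017]
```

Call:
{"api": "move_arm", "payload": {"targets": [[[-0.1, 0, 5], [0, 0, 0]], [[-0.1, 0, 10], [0, 0, 0]], [[-0.1, 0, 14], [0, 0, 0]], [[-0.1, 0, 16.2], [0, 0, 0]], [[-0.1, 0, 16.4], [0, 0, 0]]]}}

```text
time_s: 21.88
tcp_pos: [0.488, 0.0128, 0.0322]
eef_rot: [179.9, -0.2, -115.8]
contact_force: [0.4, 0.1, 0.3]
gripper_width: 0.0876
gripper_force: 0.0
```

Call:
{"api": "move_arm", "payload": {"targets": [[[0, 0, 0], [0, 0, 0]], [[0, 0, 0], [0, 0, 0]], [[0, 0, 0], [0, 0, 0]], [[0, 0, 0], [0, 0, 0]], [[0, 0, 0], [0, 0, 0]]], "jaw": 5, "squeeze": 40}}

```text
time_s: 22.5
tcp_pos: [0.4898, 0.0144, 0.0343]
eef_rot: [-179.9, 0.0, -115.7]
contact_force: [-0.2, -1.0, 6.7]
gripper_width: 0.0558
gripper_force: 40.0
```

Call:
{"api": "move_arm", "payload": {"targets": [[[0, 0, -1], [0, 0, 0]], [[0, 0, -4], [0, 0, 0]], [[0, 0, -8], [0, 0, 0]], [[0, 0, -12], [0, 0, 0]], [[0, 0, -14.8], [0, 0, 0]]]}}

```text
time_s: 23.12
tcp_pos: [0.4887, 0.0143, 0.1832]
eef_rot: [180.0, 0.0, -115.7]
contact_force: [-0.5, 0.3, -6.0]
gripper_width: 0.0559
gripper_force: 40.0
```

```bash
python3 - <<'E'
from h import *
plan([.623,.131,.183],-115.7)
E
```

```text
shift cm [-16.35  -7.03   0.02] turn [ 0.      0.     -0.0006]
```

Call:
{"api": "move_arm", "payload": {"targets": [[[-2, -1, 0], [0, 0, 0]], [[-6, -2.6, 0], [0, 0, 0]], [[-11, -4.7, 0], [0, 0, 0]], [[-15, -6.4, 0], [0, 0, 0]], [[-16.4, -7, 0], [0, 0, 0]]]}}

```text
time_s: 23.75
tcp_pos: [0.6243, 0.1335, 0.1788]
eef_rot: [179.9, -0.1, -115.7]
contact_force: [-2.1, -1.4, -6.9]
gripper_width: 0.0559
gripper_force: 40.0
```

Call:
{"api": "move_arm", "payload": {"targets": [[[0, 0, 0], [0, 0, 0]], [[0, 0, 0], [0, 0, 0]], [[0, 0, 0], [0, 0, 0]], [[0, 0, 0], [0, 0, 0]], [[0, 0, 0], [0, 0, 0]]]}}

```text
time_s: 24.38
tcp_pos: [0.6233, 0.1314, 0.182]
eef_rot: [-180.0, 0.0, -115.7]
contact_force: [-0.3, -0.1, -5.3]
gripper_width: 0.0556
gripper_force: 40.0
```

```bash
python3 - <<'E'
from h import *
s=r.get_state();print(s["tcp_pos"],s["eef_rot"])
c=viewer.capture("side");cv2.imwrite("pics/end_side.png",c["image"]);c=viewer.capture("scene");cv2.imwrite("pics/end_scene.png",c["image"])
print(proj(c,corners(.6225,.131,np.radians(-8),.019,.055,.08)).round())
E
```

```text
[0.62333365 0.13139164 0.18197521] [-1.79983417e+02  2.66107873e-02 -1.15739754e+02]
[[276. 290.]
 [307. 269.]
 [273. 232.]
 [243. 251.]]
```

View pics/end_scene.png

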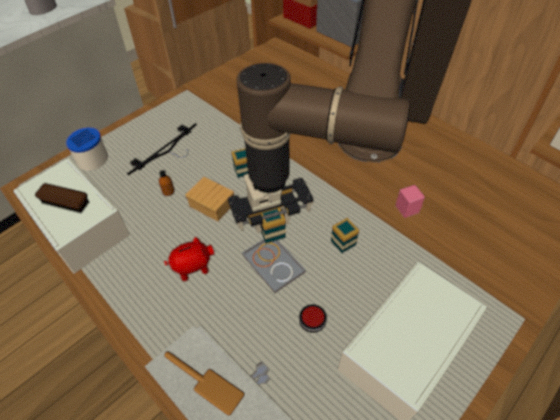

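View pics/end_side.png

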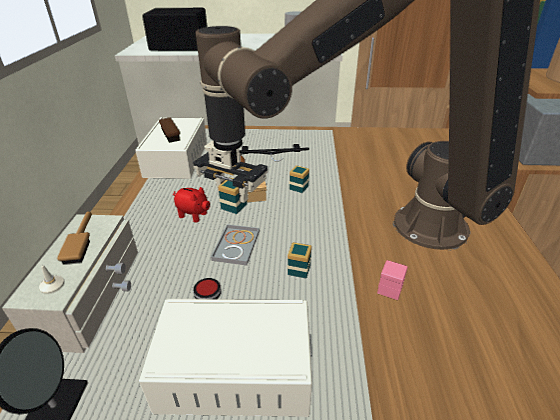

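The tin is held upright above the tray and the other things are unmoved: left tin at scene (345,235), right at (242,163), tray at (274,263). One check of the tray centre from the scene corners.

```bash
python3 - <<'E'
from h import *
c=viewer.capture("scene")
w=np.array([onz(c,p,.019)[:2] for p in((276,291),(305,268),(271,236),(243,257))]);print(w.round(3),w.mean(0))
for n in("scene",):
    for d in outline_of("bracelet_tray",n): print(d["score"],d["box"],cv2.minAreaRect(np.array([onz(c,p,.014)[:2] for p in np.argwhere(d["mask"])[:,::-1]],np.float32)))
print(proj(c,corners(.6233,.1314,np.radians(-25.7),.153)).round(),)
E
```

```text
[[0.69  0.206]
 [0.581 0.213]
 [0.571 0.064]
 [0.679 0.06 ]] [0.63018808 0.13567288]
0.78 [241.6, 238.1, 305.4, 293.4] ((0.6282582879066467, 0.12924909591674805), (0.1721317619085312, 0.1178012415766716), 82.11359405517578)
[[266. 244.]
 [286. 238.]
 [279. 221.]
 [259. 227.]]
```

```bash
python3 -c "
from h import *
s=r.get_state();print(s['tcp_pos'],s['gripper_force'],abs(s['qd']).max());print(r.close_job())"
```

```text
[0.62343923 0.13158594 0.1816967 ] 39.99874413013458 0.18046609892243612
the job is handed in; nothing more can be done
None
```

I hefted all three tins from left to right; the middle one is by far the heaviest (about 0.58 kg), and I handed the job in holding it still and upright over the tray middle, its bottom about 15 cm above the shelf, with the other two tins back in their places.

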